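# Pack and close the drinks tasting kit

## Task

Pack the tasting kit for dispatch: lift every flask up and off its peg on the rack and stand all the flasks and all the syrup bottles upright on the floor of the open carton, lowering them in gently rather than dropping them. When everything is in, close the carton: fold both short end flaps down flat first while the long flaps are still open, then fold both long flaps down flat over them. Leave the juice carton, the pink spatula and the water bottle where they are.

Things in the scene. Friction and masses are not known exactly. Their poses are not given: they have to be found in the camera images.
- carton: cardboard shipping carton, fixed to the table, open on top: outside 160 mm (its x) by 280 mm (its y) by 145 mm high, walls 4 mm, floor 4 mm; origin at the centre of its underside, z up; its x points roughly away from the robot. Four flaps are hinged on its top edges
- short_left (a joint): angle of the short end flap on the +y end of the carton (rad): 0 = folded down flat over the box, 1.57 = standing upright, more = leaning outwards; starts near 1.75 to 2.05; stays where it is left, light to turn
- short_right (a joint): angle of the short end flap on the -y end of the carton (rad): 0 = folded down flat over the box, 1.57 = standing upright, more = leaning outwards; starts near 1.75 to 2.05; stays where it is left, light to turn
- long_near (a joint): angle of the long flap on the -x side (nearest the robot) of the carton (rad): 0 = folded down flat over the box, 1.57 = standing upright, more = leaning outwards; starts near 1.75 to 2.05; stays where it is left, light to turn
- long_far (a joint): angle of the long flap on the +x side (far from the robot) of the carton (rad): 0 = folded down flat over the box, 1.57 = standing upright, more = leaning outwards; starts near 1.75 to 2.05; stays where it is left, light to turn
- short_left_edge (a point): middle of the free edge of the short left flap (flap 80 mm from hinge to edge, 4 mm thick, 154 mm wide). Its hinge is the top edge of the carton's +y wall, at height 145 mm
- short_right_edge (a point): middle of the free edge of the short right flap (flap 80 mm from hinge to edge, 4 mm thick, 154 mm wide). Its hinge is the top edge of the carton's -y wall, at height 145 mm
- long_near_edge (a point): middle of the free edge of the long near flap (flap 80 mm from hinge to edge, 4 mm thick, 280 mm wide). Its hinge is the top edge of the carton's -x wall, at height 150 mm
- long_far_edge (a point): middle of the free edge of the long far flap (flap 80 mm from hinge to edge, 4 mm thick, 280 mm wide). Its hinge is the top edge of the carton's +x wall, at height 150 mm
- rack: fixed rack: foot 120 x 340 x 12 mm, upright board (340 mm wide, 12 mm thick about x = 30 mm, top 212 mm high), three 10 mm pegs at y = -105, 0, 105 mm running along -x to x = -45 mm, upper side 200 mm high, tips turned up to 209 mm. Flasks hang near x = -15 mm: raise one 14 to 20 mm, then draw it off along the rack's -x. Origin under the foot, z up
- flask_a: loose flask hung on a rack peg: amber round body 56 mm across, 72 mm tall, red cap, then a flat red eye (frame) from 84 to 130 mm height, 38 mm wide along the flask's y, 14 mm thick along x: grip it across y from above. Peg passes along x through its window (26 mm wide, 84 to 118 mm height). 0.18 kg; origin: centre of underside, z up. None if absent
- flask_b: loose flask hung on a rack peg: green round body 56 mm across, 72 mm tall, red cap, then a flat red eye (frame) from 84 to 130 mm height, 38 mm wide along the flask's y, 14 mm thick along x: grip it across y from above. Peg passes along x through its window (26 mm wide, 84 to 118 mm height). 0.18 kg; origin: centre of underside, z up. None if absent
- flask_c: loose flask hung on a rack peg: clear round body 56 mm across, 72 mm tall, red cap, then a flat red eye (frame) from 84 to 130 mm height, 38 mm wide along the flask's y, 14 mm thick along x: grip it across y from above. Peg passes along x through its window (26 mm wide, 84 to 118 mm height). 0.18 kg; origin: centre of underside, z up. None if absent
- syrup_a: loose orange syrup bottle standing on the table: round body 66 mm across to 66 mm height, shoulder to 84 mm, black cylindrical cap 38 mm across from 84 to 127 mm height (grip it there). About 0.25 kg; origin at the centre of its underside, z up; None if absent
- syrup_b: loose yellow syrup bottle standing on the table: round body 66 mm across to 66 mm height, shoulder to 84 mm, black cylindrical cap 38 mm across from 84 to 127 mm height (grip it there). About 0.25 kg; origin at the centre of its underside, z up; None if absent
- juice: bystander: juice carton 70 x 70 x 188 mm, white and orange, origin at the centre of its underside; leave it alone
- spatula: bystander: pink spatula lying on the table, 255 mm long along its x (from -155 to +100 mm), up to 55 mm wide, 12 mm high; leave it alone
- water: bystander: clear water bottle with red cap, 64 mm across, 190 mm tall, origin at the centre of its underside; leave it alone

How it is judged:
By the outcome, as a careful person would: the job done as asked, in the order asked, and still so for the second after the job is handed in, with the robot touching nothing.
Of flask_a, flask_b, flask_c only 2 to 3 are there at a start; the rules pass over those that are not, and their reading is None.
Of syrup_a, syrup_b only 1 to 2 are there at a start; the rules pass over those that are not, and their reading is None.
At some moment in a run one of syrup_a, syrup_b may be knocked a few centimetres aside while the robot is not near it.
It also fails if it takes over 208 s, if anything falls off the work surface, if the arm or the gripper's body presses on something with over 40 N, if the wrist force passes 120 N, or if a joint passes its speed limit or range.

## Robot

A 6-joint arm with a two-finger parallel gripper is mounted at the origin on the work surface. World frame = base frame: x ahead of the robot, y to its left, z up, the work surface at z = 0. Lengths are in m, angles in rad, forces in N, time in s.
With the tool pointing down it reaches from about 0.325 to 0.775 m from the base axis. Payload 5.5 kg.
Tool frame: the origin (TCP) lies between the finger pads; the fingertips stand 8 mm ahead of it and the grasp point (between the pads) lies 11 mm behind it (tcp_to_tips is the distance from the TCP to the fingertips, in m); z points along the fingers, y is the line along which they close (so a half turn about z gives the same grasp; the last joint's range is limited). The gripper opens to 88 mm and grips with 3 to 60 N. Pads are 20 mm wide; open, the fingers measure 115 mm over their backs; the gripper's body (75 mm by 178 mm) begins 61 mm behind the grasp point.
Start: joints at [-1.198, 0.091, 1.231, -0, 1.82, -0.057], TCP at [0.25, -0.545, 0.231] pointing down, gripper open.
Joint ranges: [-2.87, 2.87], [-0.86, 2.18], [0.17, 2.46], [-1.51, 4.65], [0.06, 2.69], [-2.65, 2.65]. Speed limits (rad/s): [2.57, 2.57, 3.01, 3.14, 3.14, 3.14].

## Interface

Orientations are given as a unit quaternion [w, x, y, z].
In Python, from bench import * gives the robot as it stands. Calls block until the motion is done:
- move_to(position, orientation): joint-space move of the TCP to a pose.
- move_l(position, speed=0.15, orientation=None): straight line of the TCP; orientation=None keeps the orientation; speed is the mean speed in m/s.
- movej(angles): joint-space move.
- gripper_open() and close(): open the fingers fully, or close them until they stop; the grip force is fixed at half the most.
- hold(seconds).
- inverse_kinematics(position, orientation): joint angles nearest the present ones, or None.
- state(): the state.
- get_image(name): name is "side" or "top"; returns a dict with "frame" (400x640x3 uint8, blue, green, red), "depth" (400x640 float32, m along the optical axis (not along the pixel's ray), 0 where there is no reading), "camera_matrix" (3x3 intrinsics, pixels), "view" (4x4, takes a point from world to camera coordinates). Camera axes: x right, y up, looking along -z (the intrinsics and any distortion apply to the point x, -y, -z); pixel columns grow to the right and rows downward; lengths in m; the calibration is good to about 2 mm. A picture is of the moment at which its call begins.
A pose or a line that the arm cannot do raises IKError and nothing moves.
- job_done(): hands the job in; it is judged then, once.
The state is a dict: "time": time; "joint_pos": joint angles; "dq": joint speeds; "joint_torque": joint torques, N m; "ee_pos": TCP position; "ee_rot": TCP orientation; "ft_force": force on the tool from outside, world axes, zero at the start; "moment": the same for the moment, N m; "finger_gap": finger opening in m; "finger_force": force on a finger pad.
Only numpy, scipy, OpenCV 4.12 (cv2) and the standard library are available. Lean on these libraries where they do the work, as an engineer would, in place of code of your own. Each camera call takes 0.05 s, during which the arm holds its last target. There are 200 camera calls.

## Working session

There is one attempt and no reset: what is moved stays moved. The work goes in short steps, each a Python script; the robot and the scene stay as the last script left them, time stands still between calls to the robot, and variables do not carry over. Pictures are saved under pics/ and viewed, at most 14 in all, crops included, and the job is handed in when it is done.

```bash
ls; mkdir -p pics; python3 - <<'E'
from bench import *
import cv2,numpy as np
for n in("top","side"):
    d=get_image(n); cv2.imwrite(f"pics/{n}0.png",d["frame"]); np.savez(f"{n}0.npz",**d)
    print(n,d["camera_matrix"].tolist(),np.round(d["view"],3).tolist(),d.keys(),(d["depth"]>0).mean())
print(state())
E
```

```text
pics
top [[438.52077227803693, 0.0, 326.4755212682498], [0.0, 438.52077227803693, 195.45121866257853], [0.0, 0.0, 1.0]] [[-0.0, -1.0, 0.019, 0.003], [0.995, 0.002, 0.099, -0.588], [-0.099, 0.019, 0.995, -1.361], [0.0, 0.0, 0.0, 1.0]] dict_keys(['frame', 'depth', 'camera_matrix', 'view']) 0.99592578125
side [[370.8134445473889, 0.0, 323.47718884965366], [0.0, 370.8134445473889, 199.35599697652006], [0.0, 0.0, 1.0]] [[-0.999, -0.041, 0.003, 0.569], [0.035, -0.815, 0.579, -0.071], [-0.021, 0.579, 0.815, -1.063], [0.0, 0.0, 0.0, 1.0]] dict_keys(['frame', 'depth', 'camera_matrix', 'view']) 0.9960703125
{'time': 0.1, 'joint_pos': array([-1.19769160e+00,  9.17659236e-02,  1.23173800e+00, -2.32584588e-05,
        1.81976459e+00, -5.66962670e-02]), 'dq': array([-0.00134892, -0.00074762, -0.00301174, -0.00143911,  0.0006574 ,
        0.00131869]), 'joint_torque': array([ 3.43701358e-03, -4.47855878e+01, -4.07571709e+01,  6.99767238e-02,
        2.84272071e-02, -9.64728065e-05]), 'ee_pos': array([ 0.24992152, -0.54521295,  0.229646  ]), 'ee_rot': array([-8.25687362e-04,  9.76997884e-01,  2.13247351e-01, -1.43143686e-04]), 'ft_force': array([0.73962647, 0.08743859, 0.39629603]), 'moment': array([-0.01024854, -0.03769119, -0.00594719]), 'finger_force': 0.0, 'finger_gap': 0.08769770936316242}
```

View pics/top0.png

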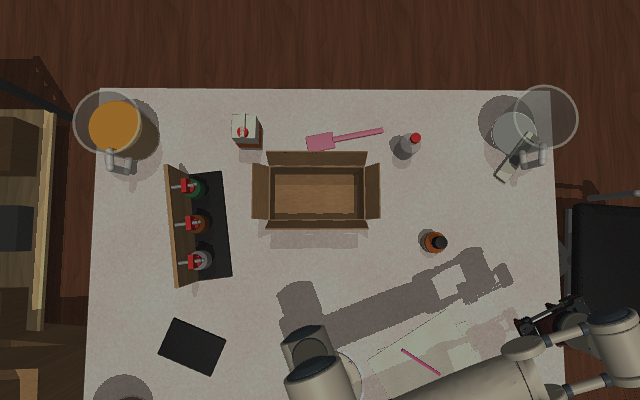

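View pics/side0.png

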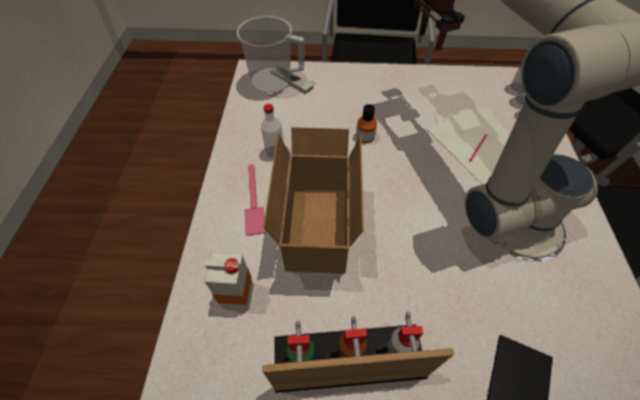

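The top view shows carton center ≈(316,191), flasks' red eyes ≈(188,185), (193,223), (195,262) (green, amber, clear), one syrup, orange, cap ≈(438,242); water ≈(408,145), juice ≈(246,130), spatula ≈(345,138). The side view agrees, with the rack's pegs pointing to the carton. Measuring next.

```bash
cat > per.py <<'E'
import cv2,numpy as np
def cloud(d):
    K=np.array(d["camera_matrix"]);V=np.array(d["view"]);D=d["depth"]
    v,u=np.mgrid[0:400,0:640]
    c=np.stack([(u-K[0,2])/K[0,0]*D,-(v-K[1,2])/K[1,1]*D,-D],-1)
    return (c-V[:3,3])@V[:3,:3]
E
cat > meas.py <<'E'
from per import *
for n in("top","side"):
    d=np.load(n+"0.npz");P=cloud(d);f=d["frame"];h=cv2.cvtColor(f,cv2.COLOR_BGR2HSV)
    X,Y,Z=P[...,0],P[...,1],P[...,2];ok=d["depth"]>0
    print(n,"table z",np.median(Z[ok&(abs(Z)<.03)]))
    red=((h[...,0]<6)|(h[...,0]>174))&(h[...,1]>170)&(h[...,2]>90)&ok
    _,lab,st,ce=cv2.connectedComponentsWithStats(red.astype(np.uint8))
    for i in range(1,len(st)):
        if st[i,4]>25:
            m=lab==i; q=P[m]; q2=q[q[:,2]>np.percentile(q[:,2],90)-.006]
            r=cv2.minAreaRect(q2[:,:2].astype(np.float32))
            print(" red",st[i].tolist(),"top",np.round(q2.mean(0),4),len(q2),"zmax",q[:,2].max().round(3),"rect",np.round(r[0],4),np.round(r[1],4),round(r[2],1))
    # carton rim
    m=ok&(X>.4)&(X<.85)&(abs(Y-.03)<.25)&(Z>.142)&(Z<.152)
    q=P[m][:,:2].astype(np.float32);r=cv2.minAreaRect(q);print(" rim",len(q),r)
    q=P[ok&(X>.4)&(X<.85)&(abs(Y-.03)<.25)&(Z>.0)&(Z<.010)&(h[...,0]<20)&(h[...,1]>90)&(abs(X-.6)<.09)&(abs(Y-.03)<.15)]
    print(" floor",len(q),cv2.minAreaRect(q[:,:2].astype(np.float32)),np.median(q[:,2]))
    # board top
    m=ok&(Z>.205)&(Z<.218)&(Y>.3)&(Y<.5)&(X>.3)&(X<.75)&~red
    print(" board",m.sum(),cv2.minAreaRect(P[m][:,:2].astype(np.float32)))
    # syrup cap dark
    m=ok&(h[...,2]<70)&(Z>.118)&(Z<.136)&(X>.3)&(X<.65)&(Y<-.1)&(Y>-.4)
    print(" cap",m.sum(),P[m].mean(0),P[m].min(0),P[m].max(0), cv2.minEnclosingCircle(P[m][:,:2].astype(np.float32)))
    for nm,(x0,x1,y0,y1) in dict(juice=(.65,.85,.12,.3),water=(.6,.8,-.3,-.12)).items():
        m=ok&(Z>.12)&(Z<.2)&(X>x0)&(X<x1)&(Y>y0)&(Y<y1);print(nm,m.sum(),P[m].min(0) if m.any() else 0,P[m].max(0) if m.any() else 0)
    # flaps: z top
    m=ok&(Z>.16)&(X>.4)&(X<.85)&(abs(Y-.01)<.23)&(Z<.26)
    print("flaps",P[m].min(0),P[m].max(0))
E
python3 meas.py
```

```text
top table z -0.0006206076705103416
 red [411, 133, 10, 10, 74] top [ 0.7393 -0.2475  0.1884] 69 zmax 0.193 rect [ 0.7396 -0.2474] [0.0255 0.0253] 65.1
 red [181, 178, 6, 14, 70] top [0.5992 0.3999 0.2117] 65 zmax 0.216 rect [0.5998 0.3998] [0.0369 0.0134] 3.8
 red [185, 216, 6, 14, 70] top [0.4956 0.3841 0.2122] 62 zmax 0.217 rect [0.4956 0.3848] [0.0355 0.0147] 1.9
 red [188, 255, 5, 14, 70] top [0.3906 0.3749 0.212 ] 65 zmax 0.219 rect [0.3907 0.3748] [0.0353 0.0126] 2.3
 rim 621 ((0.6416077613830566, 0.08323952555656433), (0.27255508303642273, 0.3899114429950714), 0.009698755107820034)
 floor 3124 ((0.5895819664001465, 0.034658029675483704), (0.14358645677566528, 0.2730061411857605), 0.05972247198224068) 0.003583434664606427
 board 668 ((0.4935411214828491, 0.39549311995506287), (0.33749401569366455, 0.08443352580070496), 6.9363813400268555)
 cap 150 [ 0.45421925 -0.30005642  0.12583032] [ 0.42450435 -0.34608048  0.11839423] [ 0.57927216 -0.10113074  0.13597979] ((0.5062981843948364, -0.22331273555755615), 0.14196473360061646)
juice 990 [0.6502371  0.12025037 0.12007555] [0.810486
[... 893 characters left out ...]
56)
 floor 3108 ((0.5994154214859009, 0.03434675931930542), (0.17875277996063232, 0.27988100051879883), 0.22404636442661285) 0.0045935858950289215
 board 1655 ((0.49523526430130005, 0.3935663104057312), (0.33901694416999817, 0.08579126745462418), 7.137552738189697)
 cap 287 [ 0.53914206 -0.16868874  0.12722671] [ 0.42471117 -0.34401809  0.11805308] [ 0.64869801 -0.10002067  0.13587166] ((0.5364433526992798, -0.21871383488178253), 0.16142556071281433)
juice 1728 [0.65097316 0.12000368 0.12000937] [0.81191415 0.28201494 0.19969769]
water 565 [ 0.60078592 -0.27046138  0.12004364] [ 0.76914149 -0.12001328  0.19978179]
flaps [ 0.4780051  -0.14376762  0.16000453] [0.8107187  0.23998101 0.22946957]
```

```bash
cat > meas2.py <<'E'
from per import *
import sys
def flaps(tag,cx=.593,cy=.034):
  for n in("top","side"):
    d=np.load(n+tag+".npz");P=cloud(d);f=d["frame"];h=cv2.cvtColor(f,cv2.COLOR_BGR2HSV)
    X,Y,Z=P[...,0],P[...,1],P[...,2]
    ok=(d["depth"]>0)&(h[...,0]<25)&(h[...,1]>60)&(Z>.158)&(Z<.235)
    ok=cv2.erode(ok.astype(np.uint8),np.ones((2,2)))>0
    S=dict(near=(abs(Y-cy)<.12)&(X<cx-.07)&(X>cx-.14),far=(abs(Y-cy)<.12)&(X>cx+.07)&(X<cx+.14),
      left=(abs(X-cx)<.07)&(Y>cy+.13)&(Y<cy+.2),right=(abs(X-cx)<.07)&(Y<cy-.13)&(Y>cy-.2))
    for k,m in S.items():
        q=P[m&ok]
        if len(q)<20: print(n,k,len(q));continue
        i=0 if k in("near","far") else 1; hz=.15 if i==0 else .145
        A=np.c_[np.ones(len(q)),q[:,1-i]-(cy,cx)[i],q[:,2]-hz]
        w=np.ones(len(q),bool)
        for _ in range(4):
            s=np.linalg.lstsq(A[w],q[w,i],rcond=None)[0]; r=abs(A@s-q[:,i]); w=r<max(2*np.median(r),.003)
        print(n,k,len(q),w.sum(),"hinge %.4f slope %.4f lean %.3f res %.4f zmax %.3f"%(*s[:2],np.arctan(abs(s[2])),r[w].mean(),q[:,2].max()))
    m=(d["depth"]>0)&(h[...,2]<80)&(Z>.121)&(Z<.131)&(abs(X-.45)<.05)&(abs(Y+.325)<.05)
    if m.any(): print(n,"cap",m.sum(),P[m].mean(0).round(4),cv2.minEnclosingCircle(P[m][:,:2].astype(np.float32)))
if __name__=="__main__": flaps(sys.argv[1])
E
python3 meas2.py 0
```

```text
top near 616 577 hinge 0.5054 slope -0.0027 lean 0.323 res 0.0008 zmax 0.232
top far 999 983 hinge 0.6656 slope -0.0024 lean 0.313 res 0.0010 zmax 0.229
top left 597 576 hinge 0.1752 slope 0.0033 lean 0.452 res 0.0011 zmax 0.219
top right 533 508 hinge -0.1065 slope 0.0009 lean 0.395 res 0.0011 zmax 0.222
top cap 117 [ 0.4415 -0.3296  0.1255] ((0.4412478804588318, -0.32991692423820496), 0.018565218895673752)
side near 922 897 hinge 0.5065 slope -0.0025 lean 0.313 res 0.0006 zmax 0.229
side far 1140 1140 hinge 0.6656 slope -0.0020 lean 0.321 res 0.0005 zmax 0.228
side left 101 101 hinge 0.1787 slope 0.0034 lean 0.436 res 0.0005 zmax 0.219
side right 1128 1027 hinge -0.1066 slope 0.0007 lean 0.395 res 0.0012 zmax 0.220
side cap 82 [ 0.4416 -0.3263  0.1273] ((0.4409472942352295, -0.3284648656845093), 0.020301800221204758)
```

```bash
cat > rob.py <<'E'
from bench import *
import numpy as np, cv2
from per import cloud
C=np.array([.5858,.0348])
def Q(a): return [0,np.cos(a/2),np.sin(a/2),0]
def fz(): return state()["ft_force"][2]
def snap(tag):
    for n in("top","side"):
        d=get_image(n); cv2.imwrite(f"pics/{n}{tag}.png",d["frame"]); np.savez(f"{n}{tag}.npz",**d)
def lower(z,dmax=.006,thr=4.):
    """go to z, then 1 mm steps until contact"""
    p=np.array(state()["ee_pos"]); move_l([p[0],p[1],z],.08); hold(.2); f0=fz()
    for i in range(int(dmax/.001)):
        z-=.001; move_l([p[0],p[1],z],.02); hold(.05)
        if abs(fz()-f0)>thr: break
    print("contact z %.4f f0 %.1f f %.1f"%(z,f0,fz()))
HI=.375
def place(xy,a,off):
    """off = TCP height above the object's underside"""
    move_to([*xy,HI],Q(a)); move_l([*xy,.004+off+.03],.2); lower(.004+off+.003)
    gripper_open(); p=state()["ee_pos"]; move_l([p[0],p[1],.30],.2)
E
python3 - <<'E'
from rob import *
q0=state()["joint_pos"]
for p in ([.392,.375,.18],[.6,.4,.18],[.6,.33,.375],[.441,-.329,.1],[.623,.085,.375],[.623,.085,.1],[.549,-.015,.1],[.72,.035,.2],[.45,.035,.2]):
    for a in (0,np.pi,1.689,-1.453):
        q=inverse_kinematics(p,Q(a)); print(p,round(a,2),None if q is None else np.round(q,2))
E
```

```text
[0.392, 0.375, 0.18] 0 [ 0.7  -0.07  1.48 -0.    1.73  2.27]
[0.392, 0.375, 0.18] 3.14 [ 0.7  -0.07  1.48 -0.    1.73 -0.87]
[0.392, 0.375, 0.18] 1.69 [ 0.7  -0.07  1.48 -0.    1.73  0.58]
[0.392, 0.375, 0.18] -1.45 [ 0.7  -0.07  1.48 -0.    1.73 -2.56]
[0.6, 0.4, 0.18] 0 [ 0.54  0.43  0.93 -0.    1.79  2.11]
[0.6, 0.4, 0.18] 3.14 [ 0.54  0.43  0.93 -0.    1.79 -1.03]
[0.6, 0.4, 0.18] 1.69 [ 0.54  0.43  0.93 -0.    1.79  0.42]
[0.6, 0.4, 0.18] -1.45 None
[0.6, 0.33, 0.375] 0 [ 0.45  0.45  0.54 -0.    2.15  2.02]
[0.6, 0.33, 0.375] 3.14 [ 0.45  0.45  0.54 -0.    2.15 -1.12]
[0.6, 0.33, 0.375] 1.69 [ 0.45  0.45  0.54 -0.    2.15  0.33]
[0.6, 0.33, 0.375] -1.45 None
[0.441, -0.329, 0.1] 0 [-0.7  -0.03  1.58 -0.    1.59  0.87]
[0.441, -0.329, 0.1] 3.14 [-0.7  -0.03  1.58 -0.    1.59 -2.27]
[0.441, -0.329, 0.1] 1.69 [-0.7  -0.03  1.58 -0.    1.59 -0.82]
[0.441, -0.329, 0.1] -1.45 [-0.7  -0.03  1.58 -0.    1.59  2.32]
[0.623, 0.085, 0.375] 0 [ 0.08  0.26  0.78 -0.    2.1   1.65]
[0.623, 0.085, 0.375] 3.14 [ 0.08  0.26  0.78 -0.    2.1  -1.49]
[0.623, 0.085, 0.375] 1.69 [ 0.08  0.26  0.78 -
[... 214 characters left out ...]
.36 -0.    1.6  -0.04]
[0.623, 0.085, 0.1] -1.45 None
[0.549, -0.015, 0.1] 0 [-0.09 -0.03  1.59 -0.    1.59  1.48]
[0.549, -0.015, 0.1] 3.14 [-0.09 -0.03  1.59 -0.    1.59 -1.66]
[0.549, -0.015, 0.1] 1.69 [-0.09 -0.03  1.59 -0.    1.59 -0.21]
[0.549, -0.015, 0.1] -1.45 None
[0.72, 0.035, 0.2] 0 [ 0.    0.43  0.89 -0.    1.82  1.57]
[0.72, 0.035, 0.2] 3.14 [ 0.    0.43  0.89 -0.    1.82 -1.57]
[0.72, 0.035, 0.2] 1.69 [ 0.    0.43  0.89 -0.    1.82 -0.12]
[0.72, 0.035, 0.2] -1.45 None
[0.45, 0.035, 0.2] 0 [ 0.   -0.32  1.66 -0.    1.8   1.57]
[0.45, 0.035, 0.2] 3.14 [ 0.   -0.32  1.66 -0.    1.8  -1.57]
[0.45, 0.035, 0.2] 1.69 [ 0.   -0.32  1.66 -0.    1.8  -0.12]
[0.45, 0.035, 0.2] -1.45 None
```

```bash
python3 - <<'E'
from rob import *
def cap():
    r=[]
    for n in("top","side"):
        d=get_image(n);P=cloud(d);v=cv2.cvtColor(d["frame"],cv2.COLOR_BGR2HSV)[...,2]
        m=(v<80)&(P[...,2]>.121)&(P[...,2]<.131)&(abs(P[...,0]-.45)<.1)&(abs(P[...,1]+.325)<.09)
        r.append(cv2.minEnclosingCircle(P[m][:,:2].astype(np.float32)))
    print(r); return np.mean([x[0] for x in r],0)
c=cap(); assert np.hypot(*(c-[.441,-.329]))<.01
move_to([*c,.25],Q(0)); move_l([*c,.13],.2); move_l([*c,.098],.08); close(); s=state(); print(s["finger_gap"],s["finger_force"],s["ft_force"])
move_l([*c,HI],.2); print(state()["finger_gap"])
place(C+[-.037,-.052],0,.098)
s=state();print(s["time"],s["ft_force"]); snap("1")
E
```

```text
[((0.4412119388580322, -0.3297429084777832), 0.01852228119969368), ((0.44060781598091125, -0.32959502935409546), 0.019911758601665497)]
0.03772192279929044 29.882941246032715 [-0.4592804  -1.02203839  0.0283758 ]
0.037709673628314434
contact z 0.1000 f0 -2.3 f 6.1
11.8333 [-0.22033196  0.89565857 -0.66635696]
```

View pics/side1.png

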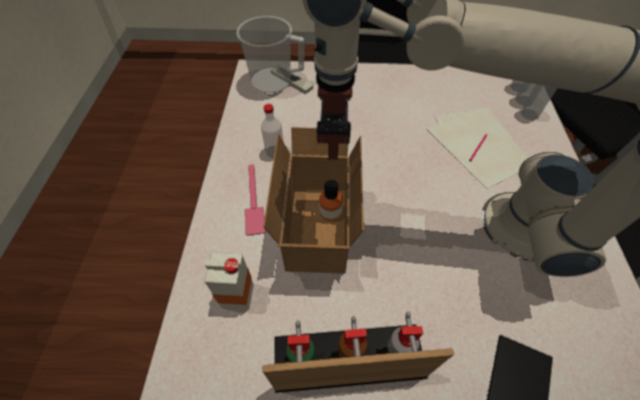

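The syrup bottle stands in the carton at (331,203). Next is the clear flask.

```bash
cat >> rob.py <<'E'
R=.118; AP=np.pi/2+R; OUT=np.array([np.sin(R),-np.cos(R)])
def pick(xy):
    xy=np.array(xy); st=xy+.075*OUT
    move_to([*xy,.30],Q(AP)); move_l([*xy,.21],.2); move_l([*xy,.182],.08)
    f0=state()["ft_force"]; close(); s=state(); print("gap",s["finger_gap"],"df",s["ft_force"]-f0)
    move_l([*xy,.199],.04); hold(.15); f1=state()["ft_force"]; print("lifted",f1-f0)
    move_l([*st,.199],.05); print("drawn",state()["ft_force"]-f1,state()["finger_gap"])
    move_l([*st,HI],.2)
E
python3 - <<'E'
from rob import *
pick([.3925,.3749]); snap("2")
E
```

```text
gap 0.03767237186036823 df [-0.60566341 -0.05571186  0.61767769]
lifted [-0.76971732 -0.04281368 -2.63729822]
drawn [ 0.57356677 -0.12987044  0.29157163] 0.03783322101359142
```

View pics/side2.png

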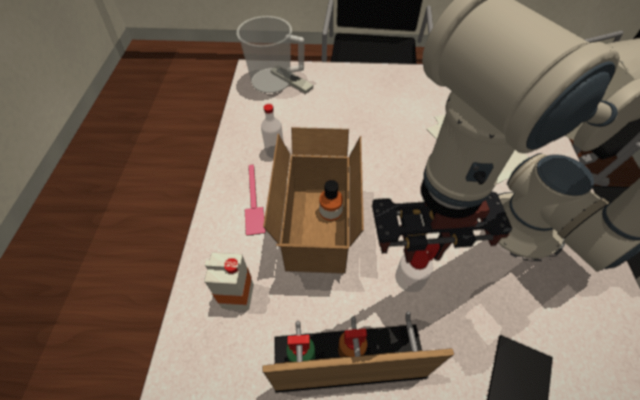

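The clear flask hangs from the gripper at about (420,262) and its peg is empty. I'll place it, then do the amber and green flasks.

```bash
python3 - <<'E'
from rob import *
def gap_ok(): g=state()["finger_gap"]; print("gap",g); assert .03<g<.045
gap_ok(); place(C+[-.037,.052],np.pi,.100)
move_l([*(C+[-.037,.052]),.33],.2)
pick([.4962,.3848]); gap_ok(); place(C+[.037,.052],np.pi,.100)
move_l([*(C+[.037,.052]),.33],.2)
pick([.600,.3994]); gap_ok(); place(C+[.037,-.052],np.pi,.100)
move_l([*(C+[.037,-.052]),.36],.2)
move_to([.45,.2,.36],Q(np.pi)); print(state()["time"]); snap("3")
E
```

```text
gap 0.037925795774297104
contact z 0.1030 f0 -1.8 f 4.6
gap 0.03792840125576478 df [ 0.43554795  0.35730357 -0.87853857]
lifted [ 0.33097994 -0.28427609 -3.39134994]
drawn [-0.3287165   0.83538847  0.52620729] 0.037747410604534265
gap 0.03808217715993855
contact z 0.1030 f0 -3.2 f 3.5
gap 0.038093030562268496 df [ 0.59867377 -0.23859318 -0.25846234]
lifted [-0.15857478 -0.13767348 -2.52280876]
drawn [ 0.37287201 -0.5757845   0.11276102] 0.03804114550621473
gap 0.037941874251909556
contact z 0.1030 f0 -1.7 f 4.6
56.0
```

View pics/side3.png

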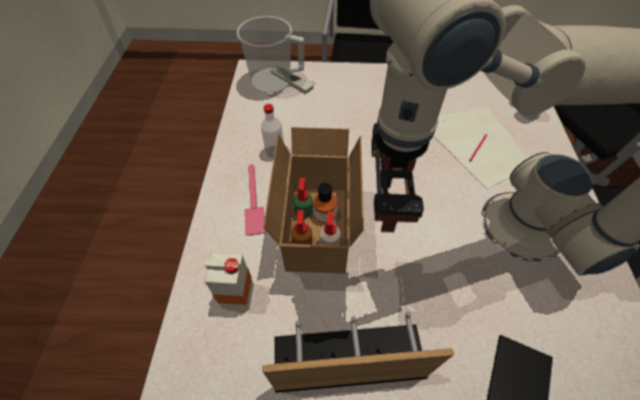

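View pics/top3.png

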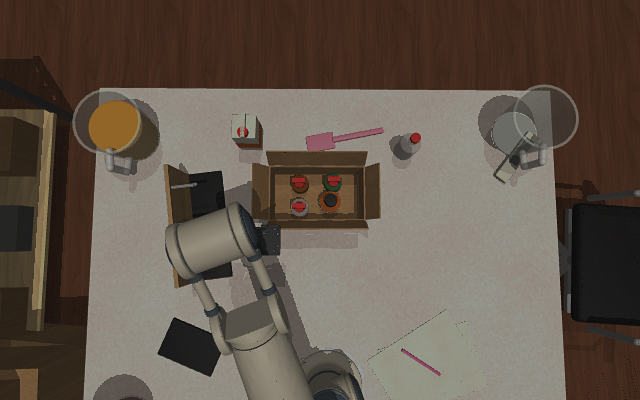

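```bash
python3 meas2.py 3
```

```text
top near 575 529 hinge 0.5053 slope -0.0028 lean 0.319 res 0.0007 zmax 0.231
top far 1012 993 hinge 0.6655 slope -0.0025 lean 0.316 res 0.0010 zmax 0.227
top left 605 572 hinge 0.1756 slope 0.0009 lean 0.447 res 0.0011 zmax 0.218
top right 550 512 hinge -0.1065 slope 0.0038 lean 0.396 res 0.0011 zmax 0.222
side near 929 903 hinge 0.5063 slope -0.0019 lean 0.312 res 0.0005 zmax 0.229
side far 1135 1135 hinge 0.6656 slope -0.0017 lean 0.320 res 0.0005 zmax 0.229
side left 110 110 hinge 0.1784 slope 0.0035 lean 0.439 res 0.0005 zmax 0.218
side right 1132 1011 hinge -0.1067 slope -0.0005 lean 0.393 res 0.0012 zmax 0.220
```

All four stand upright in the carton: top view (299,183), (332,182), (299,207), (330,201). The pegs are empty and the flaps haven't moved. Folding the short flaps now.

```bash
cat >> rob.py <<'E'
def fold(H,e,hz,w,r=.06):
    H=np.array(H);e=np.array(e)
    def P(ce,z): return [*(H+(ce-w)*e),hz+z+.008]
    s=P(-.055,.05); move_to([s[0],s[1],.36],Q(np.pi)); move_l(s,.2)
    f0=state()["ft_force"]; mx=0
    move_l(P(-.006,.06),.08)
    t=.005
    for th in np.deg2rad(np.arange(80,7,-12)):
        move_l(P(r*np.cos(th)-t*np.sin(th),r*np.sin(th)+t*np.cos(th)),.1)
        mx=max(mx,np.abs(state()["ft_force"]-f0).max())
    print("arc max f %.1f"%mx)
    z=.010
    while z>-.004:
        z-=.001; move_l(P(r,z),.02); hold(.03); d=state()["ft_force"]-f0
        if d[2]>5: break
    print("stop z %.3f"%z,np.round(d,1))
    u=P(r,0); move_l([u[0],u[1],.36],.2); print("t",state()["time"])
E
python3 - <<'E'
from rob import *
close(); p=state()["ee_pos"]
fold([.5858,.1755],[0,-1],.145,.0135)
fold([.5858,-.1065],[0,1],.145,.0135)
move_to([.42,-.25,.36],Q(np.pi)); snap("4")
E
```

```text
arc max f 1.6
stop z 0.003 [-2.1  0.3  5.4]
t 64.9667
arc max f 1.9
stop z 0.003 [-1.1  1.3  5.5]
t 73.0333
```

View pics/side4.png

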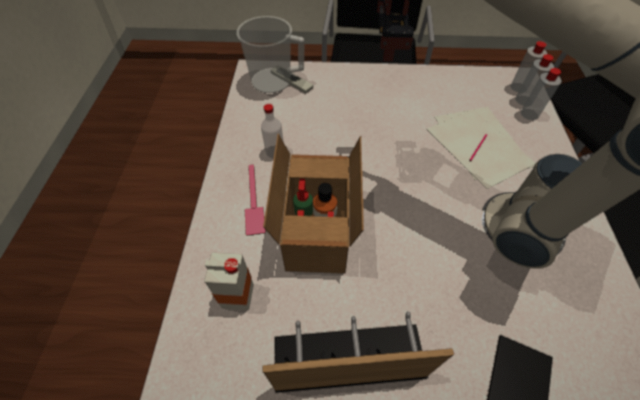

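```bash
cat > flat.py <<'E'
from per import *
import sys
for n in("top","side"):
    P=cloud(np.load(n+sys.argv[1]+".npz"));X,Y,Z=P[...,0],P[...,1],P[...,2]
    for k,(x,y) in dict(Lh=(.586,.16),Le=(.586,.105),Rh=(.586,-.09),Re=(.586,-.035),Nh=(.52,.035),Ne=(.575,.035),Fe=(.597,.035),Fh=(.65,.035)).items():
        m=(abs(X-x)<.007)&(abs(Y-y)<.03 if k[0] in"NF" else abs(Y-y)<.007)&(Z>.1)
        print(n,k,m.sum(),np.median(Z[m]).round(4) if m.any() else None)
E
python3 flat.py 4; python3 meas2.py 4
```

```text
top Lh 25 0.1481
top Le 25 0.1483
top Rh 23 0.1472
top Re 21 0.1487
top Nh 0 None
top Ne 7 0.1296
top Fe 0 None
top Fh 0 None
side Lh 29 0.1493
side Le 30 0.1498
side Rh 21 0.1495
side Re 21 0.1491
side Nh 0 None
side Ne 41 0.1189
side Fe 0 None
side Fh 0 None
top near 607 560 hinge 0.5053 slope -0.0031 lean 0.320 res 0.0008 zmax 0.234
top far 1002 988 hinge 0.6655 slope -0.0026 lean 0.313 res 0.0009 zmax 0.228
top left 0
top right 0
side near 927 912 hinge 0.5064 slope -0.0014 lean 0.313 res 0.0006 zmax 0.229
side far 1119 1119 hinge 0.6655 slope -0.0021 lean 0.322 res 0.0005 zmax 0.229
side left 0
side right 0
```

Both short flaps lie flat (side view (320,165) and (315,230)) and the long flaps are still open. Now the long flaps.

```bash
python3 - <<'E'
from rob import *
move_to([.42,.0,.36],Q(np.pi))
fold([.5058,.0348],[1,0],.150,.010)
fold([.6656,.0348],[-1,0],.150,.010)
move_to([.42,-.3,.36],Q(np.pi)); snap("5")
E
python3 flat.py 5; python3 meas2.py 5
```

```text
arc max f 1.7
stop z 0.002 [-3.5 -0.8  8.4]
t 82.5333
arc max f 1.1
stop z 0.003 [-1.7  0.5  5.1]
t 90.125
top Lh 25 0.1524
top Le 25 0.1524
top Rh 21 0.153
top Re 22 0.1528
top Nh 105 0.1528
top Ne 105 0.1528
top Fe 103 0.1522
top Fh 98 0.1532
side Lh 33 0.1547
side Le 30 0.154
side Rh 18 0.1546
side Re 19 0.1539
side Nh 97 0.1547
side Ne 109 0.1548
side Fe 109 0.1545
side Fh 110 0.1545
top near 0
top far 0
top left 0
top right 0
side near 0
side far 0
side left 0
side right 0
```

View pics/side5.png

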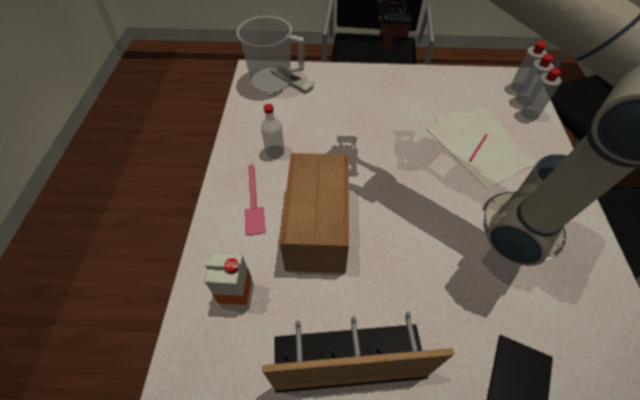

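The carton is closed flat (centre about (317,210)), and the juice, spatula and water bottle are where they were.

```bash
python3 -c "
from bench import *
hold(.5); print(job_done())"
```

```text
the job is handed in; nothing more can be done
None
```

The job is handed in at about 91 s of the 208 s allowed: all three flasks and the one syrup bottle present (orange) stand upright in the carton, its short flaps then its long flaps are folded flat, and the juice carton, spatula and water bottle were left alone; no verdict was returned.

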